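# Third hand: press a shelf bracket against the sprung back board of a spice rack

### The arm

A 7-joint arm with a two-finger parallel gripper is mounted at the origin on the work surface. World frame = base frame: x ahead of the robot, y to its left, z up, the work surface at z = 0. Lengths are in m, angles in rad, forces in N, time in s.
With the tool pointing down it reaches from about 0.4 to 0.925 m from the base axis. Payload 5.6 kg.
Tool frame: the origin (TCP) lies on the centre line of the jaws, within the pads' length; the fingertips stand 11 mm ahead of it and the grasp point (between the pads) lies 8 mm behind it; z points along the fingers, y is the line along which they close (so a half turn about z gives the same grasp; the last joint's range is limited). The gripper opens to 85 mm and grips with 20 to 120 N. Pads are 22 mm wide; open, the fingers measure 114 mm over their backs; the gripper's body (76 mm by 85 mm) begins 54 mm behind the grasp point. The pads swing forward as they close: fully open they stand 13 mm farther back than shut.
Start: joints at [-1.219, 0.468, -0.012, 1.603, 0.006, 1.071, -0.056], TCP at [0.25, 0.6, 0.242] pointing down, gripper open.
Joint ranges: [-2.53, 2.53], [-0.31, 2.02], [-1.57, 1.55], [0.28, 2.44], [-1.29, 4.43], [0.15, 1.84], [-2.92, 2.92]. Speed limits (rad/s): [2.57, 2.57, 3.14, 3.14, 3.14, 3.14, 3.14].

### API

Orientations are given as a unit quaternion [w, x, y, z].
In Python, from cell import * gives the robot as it stands.
- The arm moves only by the tool send_rows, never from a script. Its argument "increments" is a list of rows, each an object with "dp": the shift along the tool's x, y, z in mm, a list of three; "delta_rot": the turn, a rotation vector about the tool's x, y, z in degrees, a list of three. In form: [{"dp": [dx, dy, dz], "delta_rot": [wx, wy, wz]}, ...]. A call has 1 to 10 rows; each row is the pose to reach, as a shift and turn from the pose commanded when the call began, along the tool's axes at that moment; what a row does not reach only later rows make up. A row lasts 1/10 s, in which the tool goes at most 50 mm and 8.59 degrees, less where a joint would pass 70% of its speed; a pose out of reach is approached as far as the arm can. A call with a gripper value outside its range is refused whole. "hand" is the opening, from 0 (shut) to 1 (fully open), set as the call begins (left out, the last holds). The fingers move at their own pace and stop on an object; the grip force is fixed at half the most. Time passes only in rows, so rows that repeat a pose let the fingers close. It gives the time, the measured TCP pose, the force, the opening and the grip force at its end, in the units of the state.
- get_state(): the state, without advancing time (a new reading comes with each control period).
- read_camera(name): name is "side" or "top"; returns the picture (400x640x3 uint8, red, green, blue); there is no depth.
- camera_info(name): a dict with "fx", "fy", "cx", "cy" (pixels), "eye" and "rotation" of the camera in the world. Camera axes: x right, y up, looking along -z (the intrinsics and any distortion apply to the point x, -y, -z); pixel columns grow to the right and rows downward; lengths in m; the calibration is good to about 2 mm. A picture is of the moment at which its call begins. camera_info takes no time and is no camera call.
- job_done(): hands the job in; it is judged then, once.
Trained networks look in the newest picture that a camera, given by its name, has taken for a name from the list of things; names that differ only in an ending like _2 or _b are one class to them, and where a whole thing is asked for, a point or a joint stands for the part that bears it (a point fixed in the world has none). Each returns a list of dicts, best first, with "score" (0 to 1); they miss things now and then, are a little off and sometimes report something else, mostly with a low value. They report only what shows in the picture. A call takes as long as a camera call. They do not tell look-alikes from the thing itself.
- outline_of(camera, thing): "region" (400x640 bool, what is visible of it) and "point" ([column, row] in pixels, amid what is visible of it).
The state is a dict: "time": time; "qpos": joint angles; "qvel": joint speeds; "tau": joint torques, N m; "tool_pos": TCP position; "orientation": TCP orientation; "ft_force": force on the tool from outside, world axes, zero at the start; "moment": the same for the moment, N m; "grip_width": finger opening in m; "grasp_force": force on a finger pad.
Only numpy, scipy, OpenCV 4.12 (cv2) and the standard library are available. Lean on these libraries where they do the work, as an engineer would, in place of code of your own. Each camera call takes 0.05 s, during which the arm holds its last target. There are 200 camera calls.

### The job

Bring the loose T-shaped wooden bracket to the plywood jig and, with it standing upright on the jig's bed, press the flat face of its plate squarely against the sprung oak board, centred between the two dark lines, until the board's black pointer stands in the green part of the scale (about 9 N). Never push it into the red, leave the two mills and the screwdriver alone, and keep pressing steadily for three seconds as a third hand for the person who will drive the screws from behind; the program finishes while still holding the bracket pressed there.

Things in the scene. Friction and masses are not known exactly. Their poses are not given: they have to be found in the camera images.
- bracket: Loose light-wood T-shaped bracket, 0.11 kg, upright. Origin: underside, on the centre line, 50 mm behind the pressing face. +x points out of that face, z up. Plate: x +36 to +50 mm, 90 mm wide (y), 50 mm high; pressing face flat, at x = +50. Arm behind it: x -50 to +36 mm, 22 mm wide (y), 40 mm high from the underside. Grip the arm across y, e.g. from above at the origin.
- bracket_face (a point): Point of the bracket at the bottom middle of the plate's flat pressing face; axes as the bracket's (+x out of the face, towards what it is pressed on, z up).
- jig: Fixed jig, placed and turned differently each time. Origin: centre of the underside of its plywood bed, 300 (x) by 160 (y) by 10 mm thick. +x is the pressing direction. Bed free for x -150 to +40 mm; behind the board: aluminium and grey blocks, 55 mm high. Scale at its +y side (x 47 to 83, y 78 to 120 mm, 62 high): white 0 to 8 mm of board travel, green 8 to 18, white to 24, then red.
- board_face (a point): Middle of the sprung oak board's front face at bed height (moves with the board; at rest at jig x = 40, y = 0, z = 10 mm). Axes as the jig's, +x into the board. The board is 140 mm wide, 18 mm thick, its top 72 mm above the counter; two dark upright lines 90 mm apart mark the place of the bracket's plate.
- board (a joint): Travel of the sprung oak board along the jig's +x in m, 0 at rest, up to 0.030. Spring about 700 N/m with little friction, so 6 N at 8 mm, 9 N at 13 mm, 13 N at 18 mm. Its black pointer shows the travel on the scale.
- mill_white: Bystander: wooden mill with a ribbed white knob, 172 mm tall, 58 mm wide at the foot, origin at the centre of its underside. Leave alone.
- mill_blue: Bystander: the same mill with a blue knob. Leave alone.
- screwdriver: Bystander: screwdriver lying on the counter along its x axis, tip to +x, about 200 mm long. Leave alone.
Not all that is in view belongs to the job. What is shaped like the bracket but orange or purple is not meant.

How it is judged:
On the way:
1. the bracket's plate is pressed on the oak board with the pointer in the green, steadily for 2 s (value of joint board between 0.0075 and 0.0185 m and contact force between bracket and board above 4.5 N), for 2 s.
At the end, for the whole second after the job is handed in: Fingers hold the bracket upright (0.12 rad), on the bed (6 mm), face on the oak board (4 mm), square (0.07 rad), centred (10 mm); it presses the board with 4.5 to 15 N, travel 7.5 to 18.5 mm; robot not touching the board; still. Pressed so for 2 s before (all of step 1 and contact force between bracket and board below 15 N and x of bracket_face in the frame of board_face between -0.004 and 0.004 m and y of bracket_face in the frame of board_face between -0.01 and 0.01 m and z of bracket_face in the frame of board_face between -0.004 and 0.006 m and angle between the x axis of bracket_face and the x axis of board_face, either way round below 0.07 rad and angle between bracket's own z axis and vertical below 0.12 rad and contact force between the fingers and bracket above 0.5 N and contact force between each of the arm, the fingers and board below 0.5 N and linear speed of bracket below 0.01 m/s); the arm keeps its last pose, push and grip.
It fails at once if the pointer is pushed into the red (value of joint board above 0.024 m).
It fails at once if a bystander is moved or tipped (distance of any of mill_white, mill_blue, screwdriver from where it was at the start of the episode above 0.02 m or angle between any of mill_white, mill_blue's own z axis and vertical above 0.3 rad).
It also fails if it takes over 51 s, if anything falls off the work surface, if the arm or the gripper's body presses on something with over 40 N, if the wrist force passes 120 N, or if a joint passes its speed limit or range.

## Working session

There is one attempt and no reset: what is moved stays moved. The work goes in short steps, Python scripts to look and compute and a tool call to move; the robot and the scene stay as the last step left them, time stands still between calls to the robot, and variables do not carry over. Pictures are saved under pics/ and viewed, at most 10 in all, crops included, and the job is handed in when it is done.

Besides the shell and the picture viewer there is one more tool, called as name(argument=value, ...), one argument or row to a line, values as JSON. send_rows: Moves the arm, as the interface text tells. Its arguments: {"type":"object","properties":{"increments":{"type":"array"},"hand":{"type":"number"}},"required":["increments"]}

```bash
mkdir -p pics; ls; python3 - <<'E'
from cell import *
import cv2,numpy as np
s=get_state();print(s['time'],s['tool_pos'],s['orientation'])
for c in ['side','top']:
    im=read_camera(c);cv2.imwrite(f'pics/{c}0.png',im[:,:,::-1])
    print(c,camera_info(c))
    for t in ['bracket','jig','board','mill_white','mill_blue','screwdriver']:
        for d in outline_of(c,t)[:3]: print(t,round(d['score'],2),d['point'],d['region'].sum())
E
```

```text
pics
0.0 [0.24986935 0.59946809 0.24131114] [-1.05799982e-04  1.96147551e-01  9.80573980e-01 -8.93065611e-04]
side {'fx': 509.96712908731337, 'fy': 509.96712908731337, 'cx': 317.55709659779757, 'cy': 212.55995325893494, 'eye': array([ 0.45341895, -1.02163328,  0.98719668]), 'rotation': array([ 0.9234795 ,  0.38204399, -0.00761786, -0.03420483])}
bracket 0.89 [305.7, 356.7] 1278
bracket 0.76 [300.6, 292.0] 1019
bracket 0.66 [236.5, 302.9] 1037
jig 0.62 [329.5, 190.7] 4879
board 0.6 [347.2, 180.4] 821
mill_white 0.75 [307.0, 123.6] 907
mill_blue 0.63 [377.4, 104.2] 902
screwdriver 0.77 [414.2, 310.4] 466
top {'fx': 492.61454670814953, 'fy': 492.61454670814953, 'cx': 320.2280460494653, 'cy': 200.44326222186004, 'eye': array([ 0.39908679, -0.07554712,  1.62145492]), 'rotation': array([ 0.71002201,  0.03055892, -0.02237795, -0.7031601 ])}
bracket 0.82 [399.8, 263.5] 363
bracket 0.6 [448.7, 221.3] 401
bracket 0.56 [396.9, 224.2] 387
jig 0.74 [292.2, 190.9] 4678
board 0.67 [289.1, 178.6] 661
board 0.34 [216.0, 198.0] 431
mill_white 0.95 [215.4, 201.2] 454
mill_blue 0.71 [195.7, 135.1] 471
screwdriver 0.74 [420.3, 145.3] 246
```

View pics/top0.png

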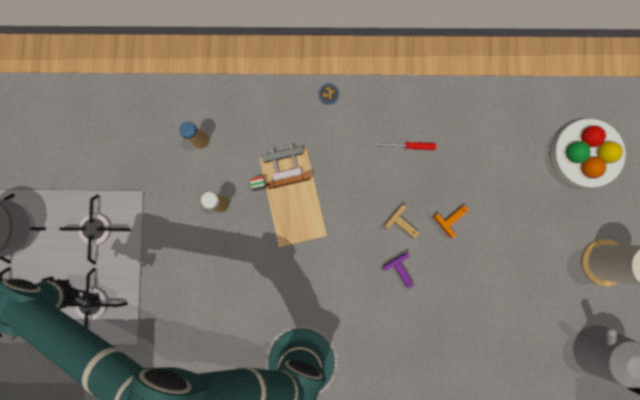

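View pics/side0.png

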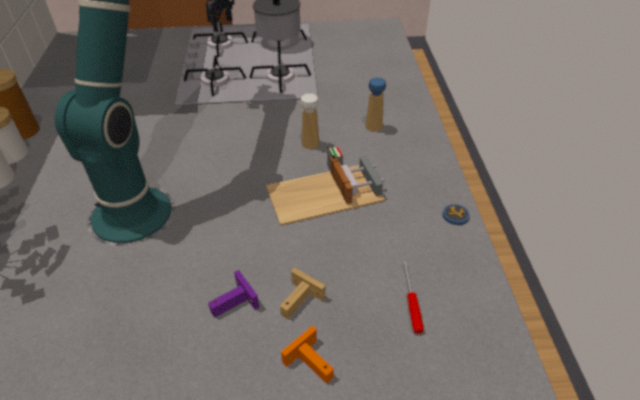

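```bash
cat > h.py <<'E'
from cell import *
import cv2,numpy as np
from scipy.optimize import minimize
from scipy.spatial.transform import Rotation as R
CI={c:camera_info(c) for c in ['side','top']}
def proj(c,P):
    i=CI[c];q=np.array(i['rotation']);r=R.from_quat(q[[1,2,3,0]])
    p=r.inv().apply(np.atleast_2d(P)-i['eye'])
    return np.c_[i['cx']+i['fx']*p[:,0]/-p[:,2], i['cy']+i['fy']*p[:,1]/p[:,2]]
def box(x0,x1,y0,y1,z0,z1): return np.array([[x,y,z] for x in(x0,x1) for y in(y0,y1) for z in(z0,z1)])/1000.
BR=[box(36,50,-45,45,0,50),box(-50,36,-11,11,0,40)]
JG=[box(-150,150,-80,80,0,10),box(40,58,-70,70,12,72),box(47,83,78,120,0,62)]
def place(b,v,z=0): return R.from_euler('z',v[2]).apply(b)+[v[0],v[1],z]
U=8
def sil(c,boxes,v,z=0):
    m=np.zeros((400*U,640*U),np.uint8)
    for b in boxes:
        h=cv2.convexHull(proj(c,place(b,v,z)).astype(np.float32))
        cv2.fillConvexPoly(m,np.round((h+.5)*U).astype(np.int32),1)
    return m
def fit(masks,boxes,v0,z=0):
    big={c:cv2.resize(m.astype(np.float32),None,fx=U,fy=U,interpolation=cv2.INTER_LINEAR)>.5 for c,m in masks.items()}
    def f(v):
        e=0
        for c,b in big.items():
            s=sil(c,boxes,v,z)>0; e+=1-(s&b).sum()/(s|b).sum()
        return e
    S=[[v0[0]+a,v0[1]+b,v0[2]+d] for a,b,d in[(0,0,0),(.015,0,0),(0,.015,0),(0,0,.25)]]
    o=minimize(f,v0,method='Nelder-Mead',options=dict(initial_simplex=S,xatol=2e-4,fatol=1e-4,maxiter=90))
    return o.x,o.fun
def ray(c,uv,z):
    return minimize(lambda p:((proj(c,[p[0],p[1],z])-uv)**2).sum(),[.6,-.1],method='Nelder-Mead',options=dict(xatol=1e-5,fatol=1e-6)).x
def pick(c,t,uv):
    L=outline_of(c,t); return min(L,key=lambda d:np.hypot(*(np.array(d['point'])-uv)))['region']
E
cat > m.py <<'E'
from h import *
im={c:read_camera(c) for c in CI}
mb={'top':pick('top','bracket',[398,223]),'side':pick('side','bracket',[301,292])}
mj={'top':pick('top','jig',[292,191]),'side':pick('side','jig',[329,190])}
b0=ray('top',[402,220],.02); 
best=min((fit(mb,BR,[*b0,a]) for a in np.arange(4)*np.pi/2),key=lambda r:r[1]);vb=best[0]
print('bracket',best)
j0=ray('top',[292,195],.005)
best=min((fit(mj,JG,[*j0,a]) for a in (0.2,-.2)),key=lambda r:r[1]);vj=best[0]
print('jig',best)
for c,n in [('top','mill_white'),('top','mill_blue')]: print(n,[ray('side',d['point'],.1) for d in outline_of('side',n)[:1]])
print('sd',ray('top',[380,145],.01),ray('top',[434,146],.01))
out=[]
for c,(x,y,w,h) in {'top':(235,130,200,130),'side':(255,130,140,190)}.items():
    k=4 if c=='top' else 3
    I=cv2.resize(im[c][y:y+h,x:x+w,::-1],None,fx=k,fy=k,interpolation=cv2.INTER_CUBIC)
    for bs,v in((BR,vb),(JG,vj)):
        for b in bs:
            p=(proj(c,place(b,v))-[x,y]+.5)*k
            for i in range(8):
                for j in(1,2,4):
                    if not i&j: cv2.line(I,tuple(map(int,p[i])),tuple(map(int,p[i|j])),(255,0,255),1)
    cv2.imwrite(f'pics/{c}1.png',I)
E
python3 m.py
```

```text
bracket (array([ 0.44170601, -0.33054166,  0.87216093]), np.float64(1.0852557944443693))
jig (array([0.53352829, 0.03468362, 0.24087444]), np.float64(0.10795156747819734))
mill_white [array([0.50712869, 0.24603553])]
mill_blue []
sd [ 0.70542436 -0.25190772] [ 0.70351193 -0.42984619]
```

View pics/top1.png

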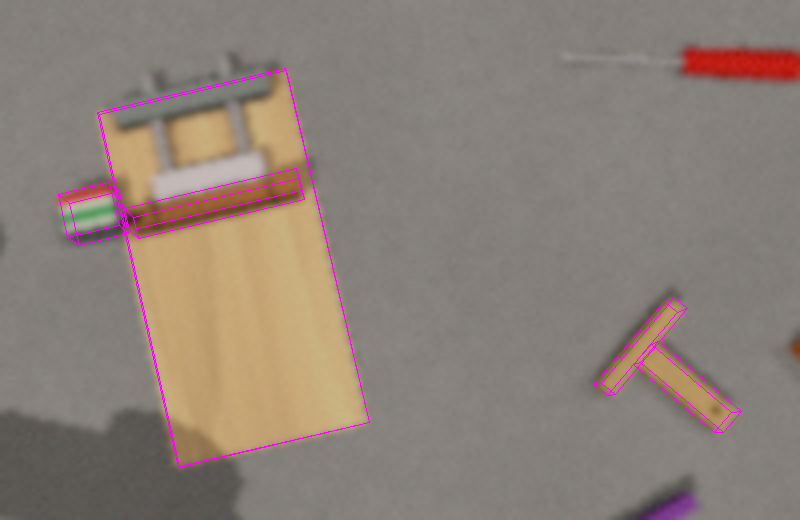

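View pics/side1.png

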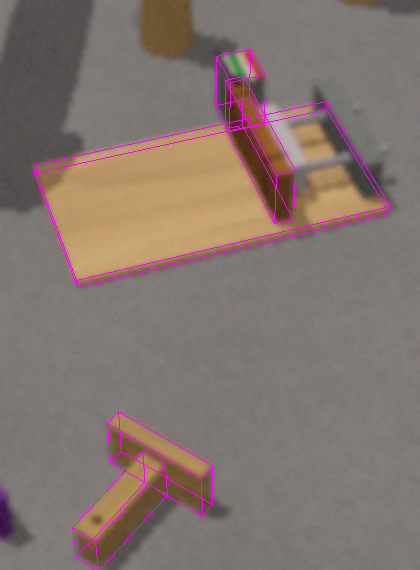

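Both overlays fit: the bracket sits at about (0.442, -0.331) with yaw 0.872. The jig sits at about (0.534, 0.035) with yaw 0.241. In the first pictures the wooden bracket is at top (400,222) and side (301,292), between the purple and orange look-alikes.

send_rows(
  increments=[
    {"dp": [-40, -30, -2], "delta_rot": [0, 0, 6]},
    {"dp": [-75, -59, -4], "delta_rot": [0, 0, 12]},
    {"dp": [-112, -88, -8], "delta_rot": [0, 0, 18]},
    {"dp": [-150, -118, -12], "delta_rot": [0, 0, 24]},
    {"dp": [-187, -147, -16], "delta_rot": [0, 0, 30]},
    {"dp": [-225, -177, -20], "delta_rot": [0, 0, 36]},
    {"dp": [-262, -206, -20], "delta_rot": [0, 0, 42]},
    {"dp": [-300, -236, -20], "delta_rot": [0, 0, 48]},
    {"dp": [-337, -265, -20], "delta_rot": [0, 0, 54]},
    {"dp": [-375, -295, -20], "delta_rot": [0, 0, 60]},
  ],
  hand=1,
)

```text
time: 2.1
tool_pos: [0.4834, 0.1819, 0.2628]
orientation: [0.0, 0.662, 0.75, 0.001]
ft_force: [0.4, 0.7, -0.1]
grip_width: 0.0853
grasp_force: 0.0
```

```bash
cat > g.py <<'E'
# go: python3 g.py x y z toolx_yaw_rad [from pose]  -> dp, delta_rot needed from measured pose
import sys
from h import *
s=get_state();q=s['orientation'];r=R.from_quat(q[[1,2,3,0]])
x,y,z,a=map(float,sys.argv[1:5])
t=R.from_matrix(np.array([[np.cos(a),np.sin(a),0],[np.sin(a),-np.cos(a),0],[0,0,-1]]))
m=r.as_matrix()
print('t',s['time'],'pos',s['tool_pos'].round(4),'xyaw',np.arctan2(m[1,0],m[0,0]).round(4),'tilt',m[2].round(4),'q',s['qpos'].round(2),'F',s['ft_force'].round(1),s['grip_width'],s['grasp_force'])
print('dp',(r.inv().apply(np.array([x,y,z])-s['tool_pos'])*1000).round(1),'rot',np.degrees((r.inv()*t).as_rotvec()).round(2))
E
python3 g.py 0.4417 -0.3305 0.15 0.872
```

```text
t 2.1 pos [0.4834 0.1819 0.2628] xyaw 1.6957 tilt [ 8.e-04  9.e-04 -1.e+00] q [-0.75  0.22  0.37  1.93 -0.09  1.01 -0.21] F [ 0.4  0.7 -0.1] 0.08532859756593487 0.0
dp [-503.3 -105.3  112.3] rot [ 3.00e-02 -6.00e-02  4.72e+01]
```

send_rows(
  increments=[
    {"dp": [-40, -8, 0], "delta_rot": [0, 0, 5]},
    {"dp": [-85, -18, 0], "delta_rot": [0, 0, 10]},
    {"dp": [-130, -27, 0], "delta_rot": [0, 0, 15]},
    {"dp": [-175, -37, 5], "delta_rot": [0, 0, 20]},
    {"dp": [-220, -46, 10], "delta_rot": [0, 0, 25]},
    {"dp": [-265, -55, 20], "delta_rot": [0, 0, 30]},
    {"dp": [-310, -65, 35], "delta_rot": [0, 0, 35]},
    {"dp": [-355, -74, 50], "delta_rot": [0, 0, 40]},
    {"dp": [-400, -84, 65], "delta_rot": [0, 0, 44]},
    {"dp": [-440, -92, 80], "delta_rot": [0, 0, 47]},
  ],
)

```text
time: 3.1
tool_pos: [0.4477, -0.2669, 0.1821]
orientation: [0.0, 0.906, 0.424, 0.0]
ft_force: [1.0, -0.4, 0.2]
grip_width: 0.0856
grasp_force: 0.0
```

send_rows(
  increments=[
    {"dp": [0, 0, 0], "delta_rot": [0, 0, 0]},
    {"dp": [0, 0, 0], "delta_rot": [0, 0, 0]},
    {"dp": [0, 0, 0], "delta_rot": [0, 0, 0]},
  ],
)

```text
time: 3.4
tool_pos: [0.4485, -0.2636, 0.1824]
orientation: [-0.0, 0.905, 0.426, 0.0]
ft_force: [-0.9, -0.3, -0.7]
grip_width: 0.0852
grasp_force: 0.0
```

```bash
python3 g.py 0.4417 -0.3305 0.08 0.872; cat > m2.py <<'E'
from h import *
for c,uv in (('top',[398,223]),('side',[301,292])):
    read_camera(c)
    for d in outline_of(c,'bracket'): print(c,round(d['score'],2),d['point'])
m={'side':pick('side','bracket',[301,292]),'top':pick('top','bracket',[398,223])}
for k in (['side'],['top'],['side','top']): print(k,fit({c:m[c] for c in k},BR,[.4417,-.3305,.872]))
E
python3 m2.py
```

```text
t 3.4 pos [ 0.4485 -0.2636  0.1824] xyaw 0.8811 tilt [ 9.e-04 -1.e-04 -1.e+00] q [-0.11  0.38  0.71  2.01 -0.32  0.87  0.09] F [-0.9 -0.3 -0.7] 0.08518351011099012 0.0
dp [-56.   37.3 102.4] rot [-0.01 -0.05  0.52]
top 0.81 [449.7, 222.1]
top 0.66 [403.0, 268.8]
side 0.96 [297.9, 291.5]
side 0.94 [306.6, 355.5]
side 0.6 [234.9, 301.9]
['side'] (array([ 0.44117483, -0.32888256,  0.87962737]), np.float64(0.0808167374034171))
['top'] (array([ 0.4417, -0.3305,  0.872 ]), np.float64(1.0))
['side', 'top'] (array([ 0.44117483, -0.32888256,  0.87962737]), np.float64(1.080816737403417))
```

send_rows(
  increments=[
    {"dp": [-20, 13, 20], "delta_rot": [0, 0, 0.3]},
    {"dp": [-40, 25, 40], "delta_rot": [0, 0, 0.3]},
    {"dp": [-55, 36, 65], "delta_rot": [0, 0, 0.3]},
    {"dp": [-55, 36, 90], "delta_rot": [0, 0, 0.3]},
    {"dp": [-55, 36, 110], "delta_rot": [0, 0, 0.3]},
    {"dp": [-55, 36, 130], "delta_rot": [0, 0, 0.3]},
    {"dp": [-55, 36, 145], "delta_rot": [0, 0, 0.3]},
    {"dp": [-55, 36, 155], "delta_rot": [0, 0, 0.3]},
    {"dp": [-55, 36, 162], "delta_rot": [0, 0, 0.3]},
    {"dp": [-55, 36, 164], "delta_rot": [0, 0, 0.3]},
  ],
)

```text
time: 4.7
tool_pos: [0.4407, -0.33, 0.018]
orientation: [-0.0, 0.906, 0.423, -0.0]
ft_force: [1.3, 0.8, 0.1]
grip_width: 0.0852
grasp_force: 0.0
```

```bash
python3 g.py 0.4412 -0.329 0.018 0.876
```

```text
t 4.7 pos [ 0.4407 -0.33    0.018 ] xyaw 0.8742 tilt [ 0.e+00 -2.e-04 -1.e+00] q [ 0.18  0.69  0.51  2.   -0.58  0.6   0.4 ] F [1.3 0.8 0.1] 0.08521593935276427 0.0
dp [ 1.1 -0.2 -0. ] rot [-0.01 -0.   -0.11]
```

send_rows(
  increments=[
    {"dp": [0, 0, 0], "delta_rot": [0, 0, 0]},
    {"dp": [0, 0, 0], "delta_rot": [0, 0, 0]},
    {"dp": [0, 0, 0], "delta_rot": [0, 0, 0]},
    {"dp": [0, 0, 0], "delta_rot": [0, 0, 0]},
    {"dp": [0, 0, 0], "delta_rot": [0, 0, 0]},
    {"dp": [0, 0, 0], "delta_rot": [0, 0, 0]},
    {"dp": [0, 0, 0], "delta_rot": [0, 0, 0]},
    {"dp": [0, 0, 0], "delta_rot": [0, 0, 0]},
    {"dp": [0, 0, 0], "delta_rot": [0, 0, 0]},
    {"dp": [0, 0, 0], "delta_rot": [0, 0, 0]},
  ],
  hand=0,
)

```text
time: 5.7
tool_pos: [0.441, -0.3303, 0.0188]
orientation: [0.0, 0.906, 0.423, 0.0]
ft_force: [-0.3, 0.6, 5.9]
grip_width: 0.0212
grasp_force: 59.8
```

send_rows(
  increments=[
    {"dp": [0, 0, -10], "delta_rot": [0, 0, 0]},
    {"dp": [0, 0, -25], "delta_rot": [0, 0, 0]},
    {"dp": [0, 0, -45], "delta_rot": [0, 0, 0]},
    {"dp": [0, 0, -65], "delta_rot": [0, 0, 0]},
    {"dp": [0, 0, -80], "delta_rot": [0, 0, 0]},
    {"dp": [0, 0, -90], "delta_rot": [0, 0, 0]},
    {"dp": [0, 0, -92], "delta_rot": [0, 0, 0]},
  ],
)

```text
time: 6.4
tool_pos: [0.4412, -0.3303, 0.1117]
orientation: [0.001, 0.906, 0.423, 0.001]
ft_force: [-0.1, -0.3, -1.2]
grip_width: 0.0209
grasp_force: 59.1
```

```bash
python3 - <<'E'
import numpy as np
j=np.array([.5335,.0347]);a=.2409
u=np.array([np.cos(a),np.sin(a)])
for x in (-90,-70,-10): print(x,(j+u*x/1000).round(4))
E
python3 g.py 0.4461 0.0132 0.11 0.2409
```

```text
-90 [0.4461 0.0132]
-70 [0.4655 0.018 ]
-10 [0.5238 0.0323]
t 6.4 pos [ 0.4412 -0.3303  0.1117] xyaw 0.8742 tilt [ 7.0e-04  2.1e-03 -1.0e+00] q [ 0.09  0.54  0.64  1.98 -0.46  0.77  0.3 ] F [-0.1 -0.3 -1.2] 0.020930082862512706 59.05326783657074
dp [ 266.6 -216.7    1.4] rot [ 0.1  -0.08 36.28]
```

send_rows(
  increments=[
    {"dp": [20, -15, 0], "delta_rot": [0, 0, 3]},
    {"dp": [50, -36, 0], "delta_rot": [0, 0, 7]},
    {"dp": [85, -62, 0], "delta_rot": [0, 0, 12]},
    {"dp": [120, -87, 0], "delta_rot": [0, 0, 16]},
    {"dp": [155, -112, 0], "delta_rot": [0, 0, 20]},
    {"dp": [190, -137, 0], "delta_rot": [0, 0, 24]},
    {"dp": [220, -160, 0], "delta_rot": [0, 0, 28]},
    {"dp": [250, -181, 0], "delta_rot": [0, 0, 32]},
    {"dp": [270, -196, 0], "delta_rot": [0, 0, 35]},
    {"dp": [283, -205, 0], "delta_rot": [0, 0, 36.3]},
  ],
)

```text
time: 7.4
tool_pos: [0.4644, 0.0211, 0.1097]
orientation: [-0.0, 0.993, 0.121, -0.001]
ft_force: [0.6, 0.9, -0.3]
grip_width: 0.0211
grasp_force: 59.0
```

send_rows(
  increments=[
    {"dp": [0, 0, 10], "delta_rot": [0, 0, 0]},
    {"dp": [0, 0, 25], "delta_rot": [0, 0, 0]},
    {"dp": [0, 0, 40], "delta_rot": [0, 0, 0]},
    {"dp": [0, 0, 52], "delta_rot": [0, 0, 0]},
    {"dp": [0, 0, 60], "delta_rot": [0, 0, 0]},
    {"dp": [0, 0, 60], "delta_rot": [0, 0, 0]},
    {"dp": [0, 0, 60], "delta_rot": [0, 0, 0]},
  ],
)

```text
time: 8.1
tool_pos: [0.4651, 0.018, 0.0503]
orientation: [0.0, 0.993, 0.12, 0.0]
ft_force: [-0.4, -0.1, -0.1]
grip_width: 0.0211
grasp_force: 59.0
```

```bash
python3 g.py 0.4655 0.018 0.030 0.2409; cat > m3.py <<'E'
from h import *
import sys
n=sys.argv[1];s=get_state();p=s['tool_pos'];m=R.from_quat(s['orientation'][[1,2,3,0]]).as_matrix()
v=[p[0],p[1],np.arctan2(m[1,0],m[0,0])];zb=p[2]-.0185
vj=[.5335,.0347,.2409]
t=float(sys.argv[2])/1000 if len(sys.argv)>2 else 0
out=[]
for c,(x,y,w,h) in {'side':(255,135,140,95),'top':(235,130,110,125)}.items():
    im=read_camera(c);k=5 if c=='side' else 4
    I=cv2.resize(im[y:y+h,x:x+w,::-1],None,fx=k,fy=k,interpolation=cv2.INTER_CUBIC)
    for b,vv,z,col in [(BR[0],v,zb,(255,0,255)),(BR[1],v,zb,(255,0,255)),(JG[0],vj,0,(255,255,0)),(JG[1]+[t,0,0],vj,0,(255,255,0))]:
        q=(proj(c,place(b,vv,z))-[x,y]+.5)*k
        for i in range(8):
            for j in(1,2,4):
                if not i&j: cv2.line(I,tuple(map(int,q[i])),tuple(map(int,q[i|j])),col,1)
    cv2.imwrite(f'pics/{c}{n}.png',I)
E
python3 m3.py 2
```

```text
t 8.1 pos [0.4651 0.018  0.0503] xyaw 0.2397 tilt [-0.e+00  2.e-04 -1.e+00] q [-0.68  0.57  0.7   2.2  -0.68  0.59 -0.8 ] F [-0.4 -0.1 -0.1] 0.021107280195547393 59.04858648777008
dp [ 0.4  0.1 20.3] rot [ 0.01  0.   -0.07]
```

View pics/side2.png

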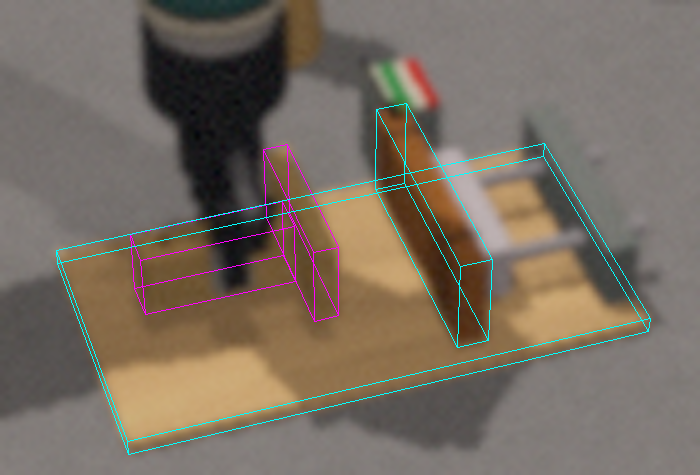

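send_rows(
  increments=[
    {"dp": [0, 0, 8], "delta_rot": [0, 0, 0]},
    {"dp": [0, 0, 15], "delta_rot": [0, 0, 0]},
    {"dp": [0, 0, 18], "delta_rot": [0, 0, 0]},
    {"dp": [0, 0, 20], "delta_rot": [0, 0, 0]},
    {"dp": [0, 0, 21], "delta_rot": [0, 0, 0]},
    {"dp": [0, 0, 21], "delta_rot": [0, 0, 0]},
    {"dp": [0, 0, 21], "delta_rot": [0, 0, 0]},
  ],
)

```text
time: 8.9
tool_pos: [0.4651, 0.0185, 0.0294]
orientation: [0.0, 0.993, 0.12, 0.0]
ft_force: [-0.1, 0.5, -1.1]
grip_width: 0.0213
grasp_force: 59.0
```

send_rows(
  increments=[
    {"dp": [5, 0, 0], "delta_rot": [0, 0, 0]},
    {"dp": [15, 0, 0], "delta_rot": [0, 0, 0]},
    {"dp": [25, 0, 0], "delta_rot": [0, 0, 0]},
    {"dp": [35, 0, 0], "delta_rot": [0, 0, 0]},
    {"dp": [42, 0, 0], "delta_rot": [0, 0, 0]},
    {"dp": [48, 0, 0], "delta_rot": [0, 0, 0]},
    {"dp": [50, 0, 0], "delta_rot": [0, 0, 0]},
    {"dp": [50, 0, 0], "delta_rot": [0, 0, 0]},
    {"dp": [50, 0, 0], "delta_rot": [0, 0, 0]},
  ],
)

```text
time: 9.8
tool_pos: [0.5131, 0.0303, 0.0292]
orientation: [-0.0, 0.993, 0.12, -0.0]
ft_force: [0.5, 0.4, -0.7]
grip_width: 0.0212
grasp_force: 59.0
```

```bash
python3 g.py 0.5368 0.0355 0.030 0.2409;python3 m3.py 3
```

```text
t 9.8 pos [0.5131 0.0303 0.0292] xyaw 0.2401 tilt [-6.e-04 -1.e-04 -1.e+00] q [-0.65  0.67  0.66  2.09 -0.72  0.62 -0.81] F [ 0.5  0.4 -0.7] 0.021162173300154647 59.0492445230484
dp [24.3  0.6 -0.8] rot [-0.01  0.04 -0.04]
```

View pics/side3.png

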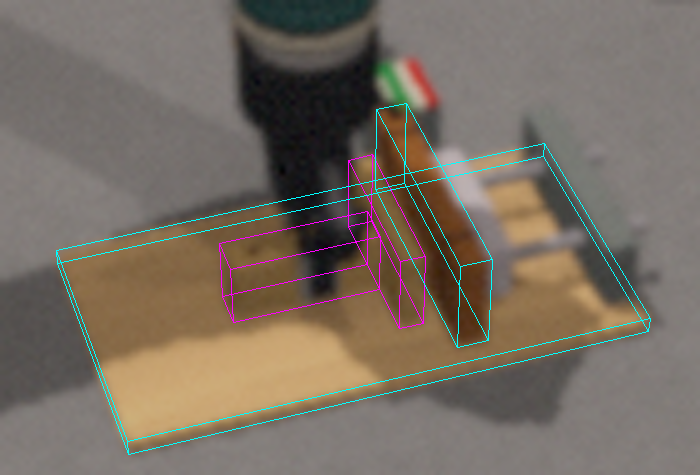

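send_rows(
  increments=[
    {"dp": [3, 0, 0], "delta_rot": [0, 0, 0]},
    {"dp": [6, 0, 0], "delta_rot": [0, 0, 0]},
    {"dp": [9, 0, 0], "delta_rot": [0, 0, 0]},
    {"dp": [12, 0, 0], "delta_rot": [0, 0, 0]},
    {"dp": [14, 0, 0], "delta_rot": [0, 0, 0]},
    {"dp": [16, 0, 0], "delta_rot": [0, 0, 0]},
    {"dp": [16, 0, 0], "delta_rot": [0, 0, 0]},
    {"dp": [16, 0, 0], "delta_rot": [0, 0, 0]},
  ],
)

```text
time: 10.7
tool_pos: [0.5284, 0.0341, 0.029]
orientation: [-0.0, 0.993, 0.12, -0.001]
ft_force: [-3.9, -1.3, -0.9]
grip_width: 0.0214
grasp_force: 59.2
```

```bash
python3 g.py 0.5368 0.0355 0.030 0.2409
```

```text
t 10.7 pos [0.5284 0.0341 0.029 ] xyaw 0.2402 tilt [-1.3e-03 -3.0e-04 -1.0e+00] q [-0.64  0.69  0.66  2.05 -0.71  0.64 -0.82] F [-3.9 -1.3 -0.9] 0.021447498930844605 59.157602190971375
dp [ 8.5  0.6 -1. ] rot [-0.02  0.07 -0.04]
```

send_rows(
  increments=[
    {"dp": [2, 0, 0], "delta_rot": [0, 0, 0]},
    {"dp": [4, 0, 0], "delta_rot": [0, 0, 0]},
    {"dp": [6, 0, 0], "delta_rot": [0, 0, 0]},
    {"dp": [7, 0, 0], "delta_rot": [0, 0, 0]},
    {"dp": [8, 0, 0], "delta_rot": [0, 0, 0]},
    {"dp": [8, 0, 0], "delta_rot": [0, 0, 0]},
    {"dp": [8, 0, 0], "delta_rot": [0, 0, 0]},
    {"dp": [8, 0, 0], "delta_rot": [0, 0, 0]},
  ],
)

```text
time: 11.5
tool_pos: [0.5349, 0.0357, 0.029]
orientation: [-0.0, 0.993, 0.12, -0.002]
ft_force: [-8.8, -1.7, 3.0]
grip_width: 0.0216
grasp_force: 59.7
```

```bash
python3 g.py 0.5368 0.0355 0.030 0.2409; python3 m3.py 4 12.5
```

```text
t 11.5 pos [0.5349 0.0357 0.029 ] xyaw 0.24 tilt [-0.0037 -0.0011 -1.    ] q [-0.64  0.7   0.67  2.04 -0.71  0.65 -0.83] F [-8.8 -1.7  3. ] 0.021581906327083334 59.69610393047333
dp [ 1.8  0.6 -1. ] rot [-0.06  0.21 -0.05]
```

View pics/side4.png

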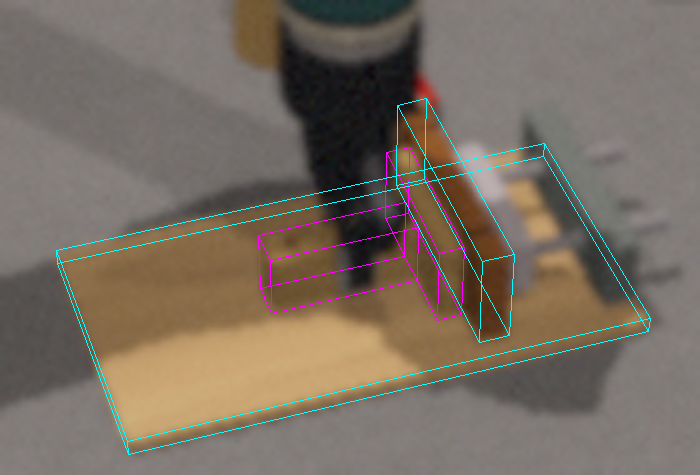

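View pics/top4.png

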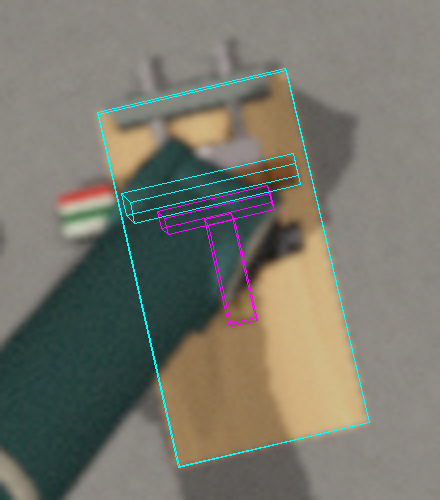

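The plate lies flat on the board and centred. The force is about 9 N, and in the top view the pointer shows as a dark spot in the green near (88,216). I'll hold here for three seconds.

send_rows(
  increments=[
    {"dp": [0, 0, 0], "delta_rot": [0, 0, 0]},
    {"dp": [0, 0, 0], "delta_rot": [0, 0, 0]},
    {"dp": [0, 0, 0], "delta_rot": [0, 0, 0]},
    {"dp": [0, 0, 0], "delta_rot": [0, 0, 0]},
    {"dp": [0, 0, 0], "delta_rot": [0, 0, 0]},
    {"dp": [0, 0, 0], "delta_rot": [0, 0, 0]},
    {"dp": [0, 0, 0], "delta_rot": [0, 0, 0]},
    {"dp": [0, 0, 0], "delta_rot": [0, 0, 0]},
    {"dp": [0, 0, 0], "delta_rot": [0, 0, 0]},
    {"dp": [0, 0, 0], "delta_rot": [0, 0, 0]},
  ],
)

```text
time: 12.6
tool_pos: [0.5348, 0.0357, 0.029]
orientation: [-0.0, 0.993, 0.12, -0.002]
ft_force: [-8.9, -2.6, 4.1]
grip_width: 0.0216
grasp_force: 59.7
```

send_rows(
  increments=[
    {"dp": [0, 0, 0], "delta_rot": [0, 0, 0]},
    {"dp": [0, 0, 0], "delta_rot": [0, 0, 0]},
    {"dp": [0, 0, 0], "delta_rot": [0, 0, 0]},
    {"dp": [0, 0, 0], "delta_rot": [0, 0, 0]},
    {"dp": [0, 0, 0], "delta_rot": [0, 0, 0]},
    {"dp": [0, 0, 0], "delta_rot": [0, 0, 0]},
    {"dp": [0, 0, 0], "delta_rot": [0, 0, 0]},
    {"dp": [0, 0, 0], "delta_rot": [0, 0, 0]},
    {"dp": [0, 0, 0], "delta_rot": [0, 0, 0]},
    {"dp": [0, 0, 0], "delta_rot": [0, 0, 0]},
  ],
)

```text
time: 13.6
tool_pos: [0.5348, 0.0357, 0.029]
orientation: [-0.0, 0.993, 0.12, -0.002]
ft_force: [-8.3, -0.4, 3.3]
grip_width: 0.0213
grasp_force: 59.7
```

send_rows(
  increments=[
    {"dp": [0, 0, 0], "delta_rot": [0, 0, 0]},
    {"dp": [0, 0, 0], "delta_rot": [0, 0, 0]},
    {"dp": [0, 0, 0], "delta_rot": [0, 0, 0]},
    {"dp": [0, 0, 0], "delta_rot": [0, 0, 0]},
    {"dp": [0, 0, 0], "delta_rot": [0, 0, 0]},
    {"dp": [0, 0, 0], "delta_rot": [0, 0, 0]},
    {"dp": [0, 0, 0], "delta_rot": [0, 0, 0]},
    {"dp": [0, 0, 0], "delta_rot": [0, 0, 0]},
    {"dp": [0, 0, 0], "delta_rot": [0, 0, 0]},
    {"dp": [0, 0, 0], "delta_rot": [0, 0, 0]},
  ],
)

```text
time: 14.6
tool_pos: [0.5348, 0.0357, 0.029]
orientation: [-0.0, 0.993, 0.12, -0.002]
ft_force: [-7.6, -1.8, 3.8]
grip_width: 0.0213
grasp_force: 59.7
```

```bash
python3 -c "
from cell import *
print(job_done())"
```

```text
the job is handed in; nothing more can be done
None
```

The job is handed in with the bracket still gripped upright and pressed centred on the oak board: about 8–9 N at the wrist, board travel estimated at 12 mm (green), held steady for 3 s; no verdict came back.

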